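# Pulse the blender that has its jug on

### The job

The washed jug is back on one of the two blender bases; the other base only wears its flat plastic drive cover. Give the jug's blades a spin to shake them dry: turn the dial of the base that carries the jug clockwise, past its two click stops, all the way to the spring-loaded pulse position at the end, and keep it held there in your fingers - finish while still holding it, for it springs back when let go. Leave the other dial off, and do not shift the jug, the cover, the bottle or the bowl.

Things in the scene. Friction and masses are not known exactly. Their poses are not given: they have to be found in the camera images.
- base_a: One of two identical fixed grey blender bases, 320 x 170 mm. Origin: centre of underside; local +x points to its back. Front: control deck (x -160 to -20 mm), top 85 mm high, dial's vertical axis at x = -95, y = 0. Rear: motor block, top 115 mm high, jug seat centred at x = +80, y = 0 between four lugs 15 mm high. Has seat_a and dial_a.
- base_b: One of two identical fixed grey blender bases, 320 x 170 mm. Origin: centre of underside; local +x points to its back. Front: control deck (x -160 to -20 mm), top 85 mm high, dial's vertical axis at x = -95, y = 0. Rear: motor block, top 115 mm high, jug seat centred at x = +80, y = 0 between four lugs 15 mm high. Has seat_b and dial_b.
- seat_a (a point): Centre of the jug seat on base_a, on its top face 115 mm above the counter.
- seat_b (a point): Centre of the jug seat on base_b, on its top face 115 mm above the counter.
- dial_a (a joint): Angle of base_a's dial, rad: about 0.04 = off (at start), grows turning clockwise seen from above. Click stops at about 0.44 (one dot) and 0.83 (two dots), where it stays if let go; pulse (printed bar) is 1.35, end stop 1.37. From pulse a spring throws it back to the two-dot stop when let go. Turning takes up to 0.17 N m, holding at pulse about 0.13 N m.
- dial_b (a joint): Angle of base_b's dial, rad: about 0.04 = off (at start), grows turning clockwise seen from above. Click stops at about 0.44 (one dot) and 0.83 (two dots), where it stays if let go; pulse (printed bar) is 1.35, end stop 1.37. From pulse a spring throws it back to the two-dot stop when let go. Turning takes up to 0.17 N m, holding at pulse about 0.13 N m.
- dial_a_grip (a point): On the axis of dial_a, 31 mm above the deck (z about 116 mm), turning with it. Black 56 mm disc, top 11 mm above deck, with an upright finger bar across it 52 mm long, 15 mm wide, its top 38 mm above deck: grip the long sides. x axis: along the bar, +x end has a white line; z up. At off +x points 0.675 rad left of the base's +x, at pulse as far right.
- dial_b_grip (a point): On the axis of dial_b, 31 mm above the deck (z about 116 mm), turning with it. Black 56 mm disc, top 11 mm above deck, with an upright finger bar across it 52 mm long, 15 mm wide, its top 38 mm above deck: grip the long sides. x axis: along the bar, +x end has a white line; z up. At off +x points 0.675 rad left of the base's +x, at pulse as far right.
- jug: Glass blender jug with black foot (100 mm across), black lid (126 mm across) and a handle at its local +x reaching 106 mm from its axis; 190 mm high, standing loose on one of the two seats (its top about 305 mm above the counter). Origin: centre of its underside.
- cover: Plain white plastic drive cover, a disc 100 mm across and 38 mm high, lying loose on the other seat. Origin: centre of its underside.
- bottle: Green glass bottle with metal cap, 68 mm across, 230 mm high, standing loose between the two bases. Origin: centre of its underside. A bystander.
- bowl: White enamel bowl, 116 mm across the rim, 55 mm high, standing loose behind the bases. Origin: centre of its underside. A bystander.
There are look-alikes about, which are no part of the job. There is more than one size of the jug; the one meant has the size given above.

How it is judged:
At the end, for the whole second after the job is handed in: The dial of the base that carries the jug is held by the fingers (contact over 0.8 N) at pulse, beyond 1.22 rad; the other dial is off (below 0.2 rad); jug and cover are within 12 mm, bottle and bowl within 20 mm of where they stood, all upright (within 0.15 rad) (((horizontal distance between jug and seat_a below 0.04 m and value of joint dial_a above 1.22 rad and contact force between the fingers and base_a above 0.8 N and value of joint dial_b below 0.2 rad) or (horizontal distance between jug and seat_b below 0.04 m and value of joint dial_b above 1.22 rad and contact force between the fingers and base_b above 0.8 N and value of joint dial_a below 0.2 rad)) and distance of each of jug, cover from where it was at the start of the episode below 0.012 m and angle between each of jug, cover, bottle, bowl's own z axis and vertical below 0.15 rad and distance of each of bottle, bowl from where it was at the start of the episode below 0.02 m); the arm keeps its last pose, push and grip.
It fails at once if the dial of the base without the jug is turned to its first stop or beyond ((horizontal distance between jug and seat_a below 0.04 m and value of joint dial_b above 0.3 rad) or (horizontal distance between jug and seat_b below 0.04 m and value of joint dial_a above 0.3 rad)).
It fails at once if the jug or the cover is shifted or tipped ((distance of jug from where it was at the start of the episode above 0.02 m or angle between jug's own z axis and vertical above 0.3 rad) or (distance of cover from where it was at the start of the episode above 0.02 m or angle between cover's own z axis and vertical above 0.3 rad)).
It fails at once if the bottle or the bowl is knocked ((distance of bottle from where it was at the start of the episode above 0.03 m or angle between bottle's own z axis and vertical above 0.3 rad) or (distance of bowl from where it was at the start of the episode above 0.03 m or angle between bowl's own z axis and vertical above 0.3 rad)).
It also fails if it takes over 38 s, if anything falls off the work surface, if the arm or the gripper's body presses on something with over 40 N, if the wrist force passes 120 N, or if a joint passes its speed limit or range.

### The arm

A 7-joint arm with a two-finger parallel gripper is mounted at the origin on the work surface. World frame = base frame: x ahead of the robot, y to its left, z up, the work surface at z = 0. Lengths are in m, angles in rad, forces in N, time in s.
With the tool pointing down it reaches from about 0.4 to 0.9 m from the base axis. Payload 5.5 kg.
Tool frame: the origin (TCP) lies between the finger pads; the fingertips stand 11 mm ahead of it and the grasp point (between the pads) lies 8 mm behind it; y points along the fingers, x is the direction in which the jaws open and shut, and the axes are right-handed (so a half turn about y gives the same grasp; the last joint's range is limited). The gripper opens to 92 mm and grips with 3 to 60 N. Pads are 19 mm wide; open, the fingers measure 130 mm over their backs; the gripper's body (75 mm by 190 mm) begins 47 mm behind the grasp point.
Start: joints at [-1.055, 0.501, -0.427, 1.55, 0.221, 1.138, -0.21], TCP at [0.163, 0.629, 0.238] pointing down, gripper open.
Joint ranges: [-2.88, 2.88], [-0.31, 2.03], [-1.54, 1.56], [0.2, 2.42], [-1.41, 4.55], [0.19, 2.02], [-2.57, 2.57]. Speed limits (rad/s): [2.57, 2.57, 3.14, 3.14, 3.14, 3.14, 3.14].

### API

Orientations are given as a unit quaternion [x, y, z, w].
In Python, from bench import * gives the robot as it stands.
- The arm moves only by the shell command python3 -m creep 'ROWS' [FORCE]. ROWS is text: rows parted by semicolons, each of 7 numbers parted by spaces: the shift along the tool's x, y, z as a fraction of full scale, then the turn, a rotation vector about the tool's x, y, z as a fraction of full scale, then the gripper command: -1 is shut, 1 is fully open, values between are in proportion. In form: tx ty tz rx ry rz gripper; .... A call has 1 to 12 rows; each row shifts and turns the commanded pose from where the row before left it, along the tool's axes as they then stand; what a row does not reach is not made up. Full scale, the value 1, is 4 cm for a shift and 0.08 rad for a turn. A row lasts 1/12 s, in which the tool goes at most 41.7 mm and 7.16 degrees, less where a joint would pass 70% of its speed; a pose out of reach is approached as far as the arm can. A call with a number of a shift or a turn outside -1 to 1 is refused whole. A call with a gripper value outside its range is refused whole. The fingers move at their own pace and stop on an object; FORCE is the grip in N (left out, the last holds). Time passes only in rows, so rows that do not move let the fingers close. It gives the time, the measured TCP pose, the force and the opening at its end, in the units of the state.
- state(): the state, without advancing time (a new reading comes with each control period).
- get_image(name): name is "scene" or "top" or "wrist"; returns (picture, depth): 420x560x3 uint8, red, green, blue; 420x560 float32, m along the optical axis (not along the pixel's ray), 0 where there is no reading.
- camera_info(name): a dict with "camera_matrix" (3x3 intrinsics, pixels), "rvec" (rotation vector, rad) and "tvec" (3), from world to camera coordinates, as OpenCV has them. Camera axes: x right, y down, z forward; pixel columns grow to the right and rows downward; lengths in m; the calibration is good to about 2 mm. A picture is of the moment at which its call begins: read the wrist's pose just before it. camera_info takes no time and is no camera call; for the wrist camera it gives the pose at the moment of the call.
- close_job(): hands the job in, once; it reports no verdict.
The state is a dict: "t": time; "joints": joint angles; "joint_velocities": joint speeds; "tau": joint torques, N m; "tool_pos": TCP position; "ee_rot": TCP orientation; "ft_force": force on the tool from outside, world axes, zero at the start; "torque": the same for the moment, N m; "opening": finger opening in m.
Only numpy, scipy, OpenCV 4.12 (cv2) and the standard library are available. Lean on these libraries where they do the work, as an engineer would, in place of code of your own. Each camera call takes 0.05 s, during which the arm holds its last target.

## Working session

There is one attempt and no reset: what is moved stays moved. The work goes in short steps, Python scripts to look and compute and a shell command to move; the robot and the scene stay as the last step left them, time stands still between calls to the robot, and variables do not carry over. Pictures are saved under pics/ and viewed, and the job is handed in when it is done.

```bash
mkdir -p pics; ls; python3 - <<'E'
from bench import *
import cv2
print(state())
for n in("scene","top","wrist"):
    p,d=get_image(n); cv2.imwrite(f"pics/{n}0.png",p[:,:,::-1]); 
    import numpy as np; np.savez(f"{n}0.npz",p=p,d=d,**{k:np.array(v) for k,v in camera_info(n).items()})
    print(n,camera_info(n))
E
```

```text
pics
{'t': 0.0, 'joints': array([-1.0547781 ,  0.5018587 , -0.42681043,  1.55146834,  0.22083383,
        1.13828038, -0.21027102]), 'joint_velocities': array([ 3.46832945e-04,  2.92764722e-04, -5.19511616e-04, -8.46784395e-06,
        7.71424287e-04,  1.07407612e-03,  1.49067125e-03]), 'tau': array([-1.83635957e-04, -5.66587830e+01, -5.81610918e+00, -2.79115051e+01,
       -6.85145776e-02,  3.07204365e-02,  1.85396198e-04]), 'tool_pos': array([0.16245569, 0.62866499, 0.2366656 ]), 'ee_rot': array([ 0.55942861,  0.43245192, -0.43356222, -0.55861326]), 'ft_force': array([-0.28560879, -0.26108946, -0.23458317]), 'torque': array([ 0.01154426, -0.02143691, -0.01363901]), 'opening': 0.09178871928996071}
scene {'camera_matrix': array([[421.62449828,   0.        , 274.31666167],
       [  0.        , 421.62449828, 204.52663503],
       [  0.        ,   0.        ,   1.        ]]), 'rvec': array([ 0.74917845,  2.55439885, -1.17421291]), 'tvec': array([ 0.39344   , -0.10465576,  1.29361646])}
top {'camera_matrix': array([[463.17812035,   0.        , 275.97594059],
       [  0.        , 463.17812035, 213.55446895],
       [  0.        ,   0.        ,   1.        ]]), 'rvec': array([ 2.15523567, -2.18684493,  0.14824572]), 'tvec': array([-0.01327651,  0.50316275,  1.19125356])}
wrist {'camera_matrix': array([[344.38918209,   0.        , 282.91964136],
       [  0.        , 344.38918209, 208.27901147],
       [  0.        ,   0.        ,   1.        ]]), 'rvec': array([-2.27723979, -1.76389581, -0.27882853]), 'tvec': array([-0.65013787, -0.03999436,  0.3925597 ])}
```

View pics/scene0.png

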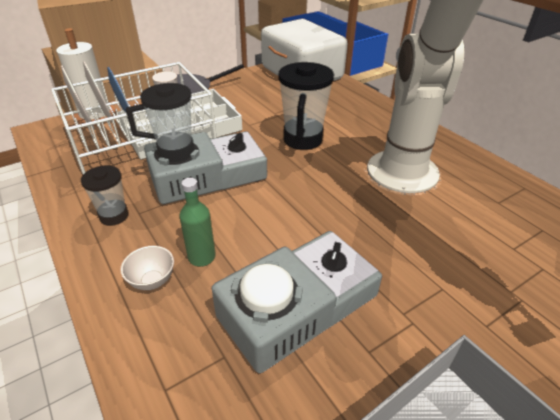

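View pics/top0.png

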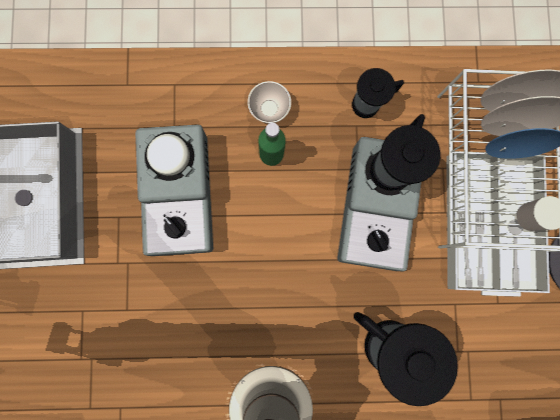

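View pics/wrist0.png

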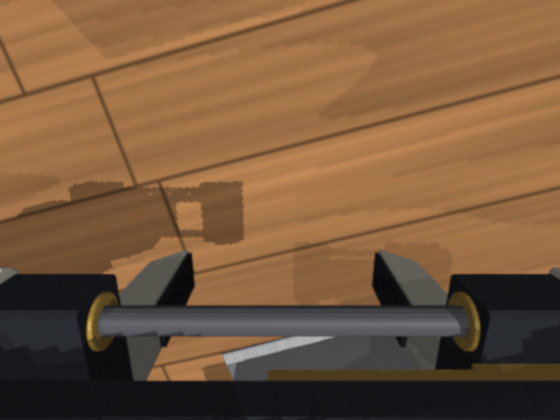

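```bash
cat > h.py <<'E'
import numpy as np,cv2
from scipy.spatial.transform import Rotation as R
def load(n): return dict(np.load(n+".npz"))
def proj(c,P): return cv2.projectPoints(np.array(P,float).reshape(-1,3),c['rvec'],c['tvec'],c['camera_matrix'],None)[0][:,0]
def ray(c,uv,z):
    Rm=cv2.Rodrigues(c['rvec'])[0]; K=c['camera_matrix']
    C=-Rm.T@c['tvec']; D=(Rm.T@np.linalg.inv(K)@np.c_[np.array(uv,float).reshape(-1,2),np.ones(len(np.array(uv).reshape(-1,2)))].T).T
    return C+D*((z-C[2])/D[:,2])[:,None]
def cloud(c):
    d=c['d'];v,u=np.mgrid[:d.shape[0],:d.shape[1]];K=c['camera_matrix'];Rm=cv2.Rodrigues(c['rvec'])[0]
    X=np.stack([(u-K[0,2])/K[0,0]*d,(v-K[1,2])/K[1,1]*d,d],-1)
    return (X-c['tvec'].reshape(3))@Rm
E
python3 - <<'E'
from h import *
for n in("scene0","top0"):
    c=load(n);print(n,proj(c,[[.162,.629,.237],[0,0,0]]).round())
    W=cloud(c)
    pts={'top0':[(377,240),(360,262),(398,228),(175,227),(408,155),(170,155),(415,365),(377,88),(272,130)],'scene0':[(168,97),(305,75),(101,178),(236,143),(335,262)]}[n]
    for u,v in pts: print((u,v),W[v,u].round(3))
c=load("top0");p=c['p']
im=cv2.resize(p[120:280,330:450],None,fx=5,fy=5,interpolation=cv2.INTER_CUBIC)[:, :, ::-1]
cv2.imwrite("pics/crop.png",cv2.resize(im,(450,600)))
E
```

```text
scene0 [[649. 278.]
 [403. 170.]]
(168, 97) [ 0.599 -0.278  0.29 ]
(305, 75) [ 0.17  -0.294  0.238]
(101, 178) [ 0.809 -0.259  0.138]
(236, 143) [ 0.43  -0.262  0.107]
(335, 262) [0.481 0.253 0.114]
top0 [[-32. 369.]
 [271. 409.]]
(377, 240) [ 0.424 -0.263  0.121]
(360, 262) [ 0.372 -0.228  0.081]
(398, 228) [ 0.456 -0.327  0.082]
(175, 227) [0.463 0.226 0.123]
(408, 155) [ 0.589 -0.29   0.307]
(170, 155) [0.634 0.234 0.149]
(415, 365) [ 0.156 -0.299  0.256]
(377, 88) [ 0.798 -0.272  0.147]
(272, 130) [ 0.668 -0.01   0.231]
```

View pics/crop.png

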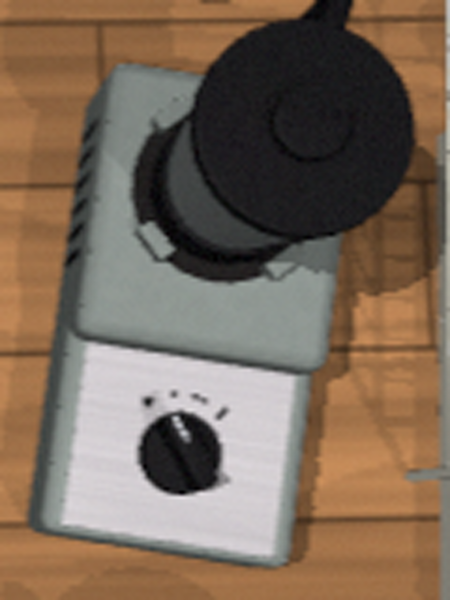

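```bash
python3 - <<'E'
from h import *
for n in("top0","scene0"):
    c=load(n);W=cloud(c);x,y,z=W[...,0],W[...,1],W[...,2]
    near=(np.hypot(x-.424,y+.263)<.1)
    m=near&(z>.08)&(z<.09)
    deck=W[m]; r=cv2.minAreaRect(deck[:,:2].astype(np.float32));print(n,'deck',m.sum(),r,deck[:,2].mean())
    b=near&(z>.108)&(z<.135)&(np.hypot(x-.424,y+.263)<.035)&(c['p'].max(-1)<110)
    B=W[b]; print('bar',b.sum(),B.mean(0), cv2.minAreaRect(B[:,:2].astype(np.float32)),B[:,2].max())
    l=(np.hypot(x-.59,y+.29)<.1)&(z>.295)&(z<.32)
    print('lid',l.sum(),cv2.minEnclosingCircle(W[l][:,:2].astype(np.float32)),W[l][:,2].max())
    # base block
    k=(abs(x-.56)<.2)&(abs(y+.28)<.14)&(z>.08)&(z<.12)
    print('base',cv2.minAreaRect(W[k][:,:2].astype(np.float32)))
c=load("top0")
# panel by colour
p=c['p'].astype(int); hsv=cv2.cvtColor(c['p'],cv2.COLOR_RGB2HSV)
m=((hsv[...,1]<30)&(hsv[...,2]>140)).astype(np.uint8); m[:, :335]=0;m[:,425:]=0;m[:200]=0;m[275:]=0
cs,_=cv2.findContours(m,0,2);k=max(cs,key=cv2.contourArea);print(cv2.minAreaRect(ray(c,k[:,0],.085)[:,:2].astype(np.float32)))
d=(c['p'].max(-1)<60).astype(np.uint8); d[:215]=0;d[262:]=0;d[:,:355]=0;d[:,400:]=0
cs,_=cv2.findContours(d,0,2);k=max(cs,key=cv2.contourArea);q=ray(c,k[:,0],.096)[:,:2].astype(np.float32);print('disc',cv2.minEnclosingCircle(q),cv2.fitEllipse(q))
E
```

```text
top0 deck 2869 ((0.4260237216949463, -0.2704635262489319), (0.16720296442508698, 0.1298462152481079), 80.0568618774414) 0.0850763272680357
bar 147 [ 0.42311344 -0.27001017  0.12096498] ((0.4246809482574463, -0.27065059542655945), (0.05112743750214577, 0.016386400908231735), 27.88832664489746) 0.12684086496431052
lid 373 ((0.5989728569984436, -0.2979695498943329), 0.06049077585339546) 0.3100973336847718
base ((0.5206645131111145, -0.28758716583251953), (0.1713428944349289, 0.31995922327041626), 80.93539428710938)
scene0 deck 1025 ((0.42713692784309387, -0.2712811529636383), (0.17148923873901367, 0.1305624544620514), 79.23863220214844) 0.08413016116084013
bar 81 [ 0.42527404 -0.26779631  0.11718758] ((0.42464679479599, -0.2697657644748688), (0.05188879743218422, 0.014840951189398766), 27.83307456970215) 0.12379954847586724
lid 151 ((0.5970413684844971, -0.30108192563056946), 0.022861337289214134) 0.3053808819810055
base ((0.5200086832046509, -0.2856573462486267), (0.17235718667507172, 0.31799209117889404), 80.92286682128906)
((0.4269990026950836, -0.2703315317630768), (0.15810918807983398, 0.12691421806812286), 80.19929504394531)
disc ((0.4231615662574768, -0.2715371251106262), 0.027891777455806732) ((0.42298513650894165, -0.27042487263679504), (0.04886716604232788, 0.051723893731832504), 146.6858673095703)
```

Candidates for the jug (top view): the one on the right base at (408,155), lid top at 0.307 m, which matches 305 mm. The other two stand on the counter: a larger one at (415,365) and a small one at (377,88). Candidates for the dial are (377,240), in front of the jug, and (175,227), on the base with the white cover. The crop confirms the jug stands on the right base, and its dial pointer is at the off mark. I'll use the dial at about (0.425, -0.270), with the bar at yaw of about 28.5°.

```bash
python3 -m creep '0 -.7 0 0 0 0 1; 0 -.9 0 0 0 0 1; -.4 -.4 -.5 0 0 0 1; -.57 0 -.72 0 0 0 1; -.57 0 -.72 0 0 0 1; -.57 0 -.72 0 0 0 1; -.57 0 -.72 0 0 0 1; -.57 0 -.72 0 0 0 1; -.57 0 -.72 0 0 0 1'
cat > s.py <<'E'
from bench import *
from h import *
import sys
s=state();M=R.from_quat(s['ee_rot']).as_matrix();x=M[:,0]
print('t',s['t'],'pos',s['tool_pos'].round(4),'xyaw',np.degrees(np.arctan2(x[1],x[0])).round(2),'ydir',M[:,1].round(3),'F',s['ft_force'].round(1),'tq',s['torque'].round(2),'open',round(s['opening'],4));print('j',s['joints'].round(2))
if len(sys.argv)>3:
    d=M.T@(np.array([float(a) for a in sys.argv[1:4]])-s['tool_pos']); print('units',(d/.04).round(3))
if len(sys.argv)>4: print('ry units',-(np.radians(float(sys.argv[4]))-np.arctan2(x[1],x[0]))/.08)
E
python3 s.py .45 .25 .32 0
```

```text
t: 0.9
tool_pos: [0.3117, 0.4314, 0.3176]
ee_rot: [0.559, 0.433, -0.433, -0.559]
ft_force: [0.5, 0.6, 0.5]
opening: 0.0917
t 0.9 pos [0.3117 0.4314 0.3176] xyaw 75.52 ydir [-0. -0. -1.] F [0.5 0.6 0.5] tq [ 0.06 -0.01 -0.  ] open 0.0917
j [-0.68  0.21 -0.37  1.75  0.08  1.2   0.25]
units [-3.526 -0.06  -4.481]
ry units 16.475184544302408
```

```bash
python3 -m creep '-.58 0 -.74 0 0 0 1; -.58 0 -.74 0 0 0 1; -.58 0 -.74 0 0 0 1; -.58 0 -.74 0 0 0 1; -.58 0 -.74 0 0 0 1; -.58 0 -.74 0 0 0 1; 0 0 0 0 .9 0 1; 0 0 0 0 .9 0 1; 0 0 0 0 .9 0 1; 0 0 0 0 .9 0 1; 0 0 0 0 .9 0 1; 0 0 0 0 .9 0 1'
python3 -m creep '0 0 0 0 .9 0 1; 0 0 0 0 .9 0 1; 0 0 0 0 .9 0 1; 0 0 0 0 .9 0 1; 0 0 0 0 .9 0 1; 0 0 0 0 .9 0 1; 0 0 0 0 .9 0 1; 0 0 0 0 .9 0 1; 0 0 0 0 .9 0 1; 0 0 0 0 .9 0 1; 0 0 0 0 .9 0 1; 0 0 0 0 .9 0 1'
python3 s.py .425 -.27 .32 -61.5
```

```text
t: 1.9
tool_pos: [0.4479, 0.2538, 0.3174]
ee_rot: [0.639, 0.302, -0.302, -0.639]
ft_force: [0.8, 0.1, 0.3]
opening: 0.0919
t: 2.9
tool_pos: [0.4479, 0.2539, 0.3174]
ee_rot: [0.707, 0.006, -0.007, -0.707]
ft_force: [-0.0, -0.1, 0.6]
opening: 0.092
t 2.9 pos [0.4479 0.2539 0.3174] xyaw 1.06 ydir [-0.001 -0.    -1.   ] F [-0.  -0.1  0.6] tq [-0.12  0.09  0.02] open 0.092
j [-0.49  0.16 -0.09  1.8   0.02  1.19 -0.56]
units [ -0.815  -0.06  -13.085]
ry units 13.64952700504746
```

```bash
python3 -m creep '-.05 0 -.6 0 0 0 1; -.05 0 -.8 0 0 0 1; -.05 0 -.8 0 0 0 1; -.05 0 -.8 0 0 0 1; -.05 0 -.8 0 0 0 1; -.05 0 -.8 0 0 0 1; -.05 0 -.8 0 0 0 1; -.05 0 -.8 0 0 0 1; -.05 0 -.8 0 0 0 1; -.05 0 -.8 0 0 0 1; -.05 0 -.8 0 0 0 1; -.05 0 -.8 0 0 0 1'
python3 -m creep '-.05 0 -.8 0 0 0 1; -.05 0 -.8 0 0 0 1; -.05 0 -.8 0 0 0 1; -.05 0 -.8 0 0 0 1; 0 0 -.5 0 0 0 1; 0 0 0 0 .9 0 1; 0 0 0 0 .9 0 1; 0 0 0 0 .9 0 1; 0 0 0 0 .9 0 1; 0 0 0 0 .9 0 1; 0 0 0 0 .9 0 1; 0 0 0 0 .9 0 1'
python3 -m creep '0 0 0 0 .9 0 1; 0 0 0 0 .9 0 1; 0 0 0 0 .9 0 1; 0 0 0 0 .9 0 1; 0 0 0 0 .9 0 1; 0 0 0 0 .9 0 1; 0 0 0 0 .9 0 1; 0 0 0 0 .9 0 1; 0 0 0 0 .2 0 1; 0 0 0 0 0 0 1'
python3 s.py .425 -.27 .112 -61.5
python3 - <<'E'
from bench import *
from h import *
c=camera_info("wrist");p,d=get_image("wrist")
np.savez("w1.npz",p=p,d=d,**c)
cv2.imwrite("pics/w1.png",p[:,:,::-1])
c=load("w1");W=cloud(c);m=(abs(W[...,2]-.085)<.006);print(cv2.minAreaRect(W[m][:,:2].astype(np.float32)))
b=(W[...,2]>.112)&(W[...,2]<.13)&(np.hypot(W[...,0]-.425,W[...,1]+.27)<.04);print(b.sum(),W[b].mean(0),cv2.minAreaRect(W[b][:,:2].astype(np.float32)))
print(proj(c,[[.425,-.27,.123]]))
E
```

```text
t: 3.9
tool_pos: [0.4319, -0.1239, 0.3177]
ee_rot: [-0.707, -0.008, 0.008, 0.707]
ft_force: [-0.2, 0.5, 0.1]
opening: 0.0915
t: 4.9
tool_pos: [0.4275, -0.2704, 0.3175]
ee_rot: [-0.686, 0.17, -0.17, 0.686]
ft_force: [0.8, -0.6, 0.5]
opening: 0.0918
t: 5.73
tool_pos: [0.4276, -0.2704, 0.3175]
ee_rot: [-0.608, 0.362, -0.361, 0.608]
ft_force: [-0.1, -0.4, -0.1]
opening: 0.0918
t 5.7333 pos [ 0.4276 -0.2704  0.3175] xyaw -61.48 ydir [-0.  0. -1.] F [-0.1 -0.4 -0.1] tq [-0.11  0.15 -0.01] open 0.0918
j [ 0.04  0.14  0.52  1.83 -0.08  1.18 -0.48]
units [-0.038  5.139 -0.051]
ry units 0.005060072397541915
((0.3958292305469513, -0.4049471318721771), (0.3524946868419647, 0.47011488676071167), 21.473608016967773)
735 [ 0.4255772  -0.27168045  0.12438917] ((0.4238329231739044, -0.27248021960258484), (0.052522286772727966, 0.014952735975384712), 26.301315307617188)
[[281.48256618 186.19235403]]
```

View pics/w1.png

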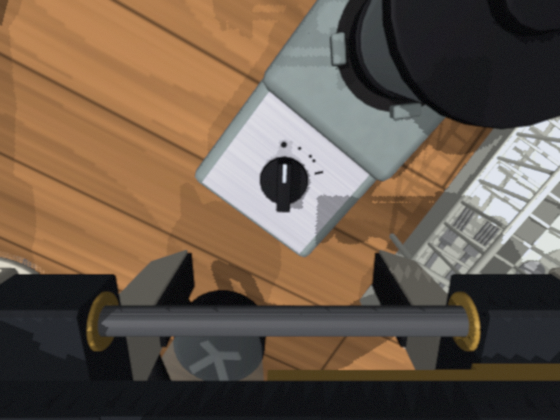

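```bash
python3 - <<'E'
from h import *
c=load("w1");W=cloud(c)
for u,v in[(220,345),(220,298),(250,340),(190,350)]: print((u,v),W[v,u].round(3),c['d'][v,u])
c=load("top0");W=cloud(c)
m=(np.hypot(W[...,0]-.17,W[...,1]+.29)<.16)&(W[...,2]>.03);q=W[m];print('bigjug',q.min(0),q.max(0))
E
```

```text
(220, 345) [ 0.221 -0.298  0.127] 0.40832642
(220, 298) [ 0.212 -0.282  0.027] 0.5041319
(250, 340) [ 0.213 -0.338  0.086] 0.4558184
(190, 350) [ 0.208 -0.268  0.139] 0.39622676
bigjug [ 0.0698302  -0.39524646  0.03071607] [ 0.25230487 -0.20073886  0.26166105]
```

```bash
python3 -m creep '-.06 .6 -.06 0 0 0 1; 0 .8 0 0 0 0 1; 0 .8 0 0 0 0 1; 0 .8 0 0 0 0 1' 25
python3 s.py .4245 -.271 .112 -62.5
```

```text
t: 6.12
tool_pos: [0.4247, -0.2696, 0.1968]
ee_rot: [-0.608, 0.361, -0.362, 0.608]
ft_force: [0.4, 0.3, -1.0]
opening: 0.0922
t 6.1167 pos [ 0.4247 -0.2696  0.1968] xyaw -61.41 ydir [ 0.001 -0.    -1.   ] F [ 0.4  0.3 -1. ] tq [-0.09  0.15  0.01] open 0.0922
j [ 0.08  0.28  0.5   1.98 -0.17  0.92 -0.4 ]
units [ 0.027  2.121 -0.023]
ry units 0.23801960210715067
```

```bash
python3 -m creep '.03 .6 -.02 0 .2 0 1; 0 .6 0 0 0 0 1; 0 .5 0 0 0 0 1; 0 .42 0 0 0 0 1; 0 0 0 0 0 0 1' 15
python3 s.py .4245 -.271 .112 -62.5
python3 - <<'E'
from bench import *
from h import *
c=camera_info("wrist");p,d=get_image("wrist")
cv2.imwrite("pics/w2.png",p[:,:,::-1])
E
```

```text
t: 6.53
tool_pos: [0.4221, -0.2696, 0.1098]
ee_rot: [0.605, -0.368, 0.364, -0.605]
ft_force: [-0.6, 0.1, 0.2]
opening: 0.092
t 6.5333 pos [ 0.4221 -0.2696  0.1098] xyaw -62.34 ydir [-0.006  0.003 -1.   ] F [-0.6  0.1  0.2] tq [-0.02  0.11  0.  ] open 0.092
j [ 0.14  0.42  0.46  2.04 -0.27  0.74 -0.33]
units [ 0.058 -0.056  0.038]
ry units 0.033964976207712105
```

View pics/w2.png

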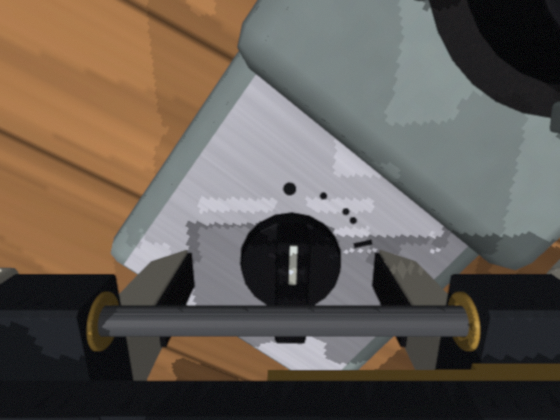

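```bash
python3 - <<'E'
from bench import *
from h import *
c=camera_info("wrist");s=state();M=R.from_quat(s['ee_rot']).as_matrix()
t=s['tool_pos'];print(proj(c,[t,t+.02*M[:,0],t+.02*M[:,2]]))
q=ray(c,[[291,261]],.096);print('disc',q)
p=cv2.imread("pics/w2.png");d=(p.max(-1)<45).astype(np.uint8);d[:205]=0;d[300:]=0;d[:,:235]=0;d[:,345:]=0
cs,_=cv2.findContours(d,0,2);k=max(cs,key=cv2.contourArea)[:,0];k=k[k[:,1]<298]
e=cv2.minEnclosingCircle(ray(c,k,.096)[:,:2].astype(np.float32));print(e)
print('bar mid', ray(c,[[292,340],[292,265]],.123))
print('units',M.T@(np.array([*e[0],.112])-t)/.04)
E
```

```text
[[282.75851179 280.23862812]
 [323.86042948 280.2514424 ]
 [282.75197135 242.36851051]]
disc [[ 0.42724985 -0.27289148  0.096     ]]
((0.4263003468513489, -0.27319300174713135), 0.027798544615507126)
bar mid [[ 0.40237845 -0.28611189  0.123     ]
 [ 0.43749043 -0.26737156  0.123     ]]
units [ 0.10256463 -0.01438938  0.04035342]
```

```bash
python3 -m creep '.1 0 .04 0 0 0 .6; 0 0 0 0 0 0 .2; 0 0 0 0 0 0 -.2; 0 0 0 0 0 0 -.5; 0 0 0 0 0 0 -.6; 0 0 0 0 0 0 -1;0 0 0 0 0 0 -1;0 0 0 0 0 0 -1;0 0 0 0 0 0 -1' 40
python3 s.py .426 -.273 .112 -62.5
```

```text
t: 7.33
tool_pos: [0.4276, -0.2738, 0.1129]
ee_rot: [-0.605, 0.367, -0.367, 0.605]
ft_force: [1.3, -0.5, -0.2]
opening: 0.0367
t 7.3333 pos [ 0.4276 -0.2738  0.1129] xyaw -62.45 ydir [ 0.  0. -1.] F [ 1.3 -0.5 -0.2] tq [-0.13  0.11  0.01] open 0.0367
j [ 0.14  0.42  0.46  2.03 -0.27  0.75 -0.33]
units [-0.036  0.023 -0.025]
ry units 0.011193369342701875
```

```bash
python3 -m creep '0 0 0 0 0 0 -1;0 0 0 0 0 0 -1;0 0 0 0 0 0 -1;0 0 0 0 0 0 -1;0 0 0 0 0 0 -1;0 0 0 0 0 0 -1' 50
python3 s.py .426 -.273 .112 -62.5
```

```text
t: 7.83
tool_pos: [0.4264, -0.272, 0.1126]
ee_rot: [-0.604, 0.368, -0.365, 0.605]
ft_force: [-1.7, 5.5, 4.5]
opening: 0.0148
t 7.8333 pos [ 0.4264 -0.272   0.1126] xyaw -62.42 ydir [-0.003  0.003 -1.   ] F [-1.7  5.5  4.5] tq [ 0.95  0.82 -0.04] open 0.0148
j [ 0.14  0.42  0.46  2.03 -0.27  0.75 -0.33]
units [ 0.018  0.014 -0.021]
ry units 0.016905625430388427
```

```bash
python3 -m creep '-.04 0 0 0 0 0 -1; 0 0 0 0 .5 0 -1; 0 0 0 0 .6 0 -1; 0 0 0 0 .6 0 -1; 0 0 0 0 .6 0 -1; 0 0 0 0 .6 0 -1; 0 0 0 0 .6 0 -1' 55
python3 s.py .426 -.273 .112 -139
python3 - <<'E'
from bench import *
from h import *
p,d=get_image("wrist");cv2.imwrite("pics/w3.png",p[:,:,::-1])
E
```

```text
t: 8.42
tool_pos: [0.4266, -0.2728, 0.1126]
ee_rot: [0.547, -0.448, 0.448, -0.547]
ft_force: [1.1, -1.2, -3.5]
opening: 0.0146
t 8.4167 pos [ 0.4266 -0.2728  0.1126] xyaw -78.65 ydir [-0.    -0.001 -1.   ] F [ 1.1 -1.2 -3.5] tq [-0.26  0.15 -0.1 ] open 0.0146
j [ 0.08  0.43  0.53  2.04 -0.31  0.75 -0.57]
units [ 0.002  0.016 -0.017]
ry units 13.167023534307559
```

View pics/w3.png

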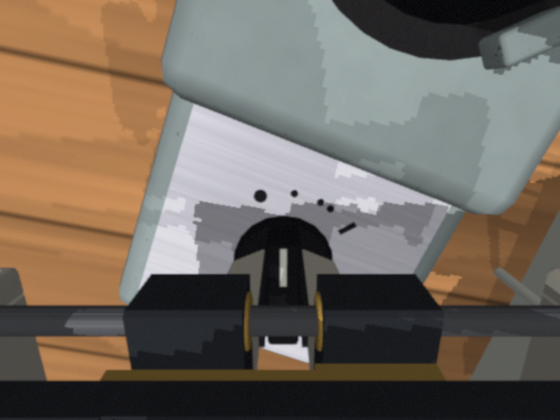

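The fingers hold the bar. The white line at (283,265) has turned towards the first dot, and the forces are small. I'll keep turning.

```bash
python3 -m creep '0 0 0 0 .6 0 -1; 0 0 0 0 .6 0 -1; 0 0 0 0 .6 0 -1; 0 0 0 0 .6 0 -1; 0 0 0 0 .6 0 -1; 0 0 0 0 .6 0 -1; 0 0 0 0 .6 0 -1; 0 0 0 0 .6 0 -1;0 0 0 0 .6 0 -1; 0 0 0 0 .6 0 -1;0 0 0 0 .6 0 -1; 0 0 0 0 0 0 -1' 55
python3 s.py .426 -.273 .112 -139
```

```text
t: 9.47
tool_pos: [0.4265, -0.2745, 0.1127]
ee_rot: [0.412, -0.574, 0.576, -0.41]
ft_force: [0.6, -4.9, -6.9]
opening: 0.0147
t 9.4667 pos [ 0.4265 -0.2745  0.1127] xyaw -108.89 ydir [ 0.    -0.004 -1.   ] F [ 0.6 -4.9 -6.9] tq [-1.09  0.08  0.04] open 0.0147
j [-0.02  0.46  0.66  2.04 -0.4   0.77 -1.02]
units [-0.032  0.017 -0.025]
ry units 6.568922401884874
```

```bash
python3 -m creep '0 0 0 0 .6 0 -1; 0 0 0 0 .6 0 -1; 0 0 0 0 .6 0 -1; 0 0 0 0 .6 0 -1; 0 0 0 0 .6 0 -1; 0 0 0 0 .6 0 -1; 0 0 0 0 .6 0 -1; 0 0 0 0 .6 0 -1;0 0 0 0 .6 0 -1; 0 0 0 0 .6 0 -1; 0 0 0 0 0 0 -1' 60
python3 s.py .426 -.273 .112 -139
```

```text
t: 10.38
tool_pos: [0.4257, -0.2758, 0.1127]
ee_rot: [0.263, -0.655, 0.658, -0.261]
ft_force: [-1.6, -7.9, -7.0]
opening: 0.0145
t 10.3833 pos [ 0.4257 -0.2758  0.1127] xyaw -136.44 ydir [-0.001 -0.006 -1.   ] F [-1.6 -7.9 -7. ] tq [-1.79  0.45  0.06] open 0.0145
j [-0.11  0.5   0.78  2.04 -0.48  0.79 -1.42]
units [-0.055  0.016 -0.046]
ry units 0.5592826001034057
```

```bash
python3 -m creep '0 0 0 0 .4 0 -1; 0 0 0 0 .2 0 -1; 0 0 0 0 0 0 -1; 0 0 0 0 0 0 -1' 60
python3 s.py
python3 - <<'E'
from bench import *
from h import *
for n in("wrist","top","scene"):
    c=camera_info(n);p,d=get_image(n);cv2.imwrite(f"pics/{n}4.png",p[:,:,::-1]);np.savez(n+"4.npz",p=p,d=d,**c)
a=load("top0")['p'];b=load("top4")['p'];a2=load("scene0")['p'];b2=load("scene4")['p']
cv2.imwrite("pics/cmp.png",cv2.resize(np.hstack([b,b2])[:,:,::-1],(800,300)))
E
```

```text
t: 10.72
tool_pos: [0.4256, -0.2759, 0.1127]
ee_rot: [0.248, -0.661, 0.664, -0.246]
ft_force: [-2.6, -8.7, -7.0]
opening: 0.0144
t 10.7167 pos [ 0.4256 -0.2759  0.1127] xyaw -139.04 ydir [-0.001 -0.006 -1.   ] F [-2.6 -8.7 -7. ] tq [-1.83  0.54  0.12] open 0.0144
j [-0.11  0.5   0.79  2.04 -0.49  0.79 -1.46]
```

View pics/wrist4.png

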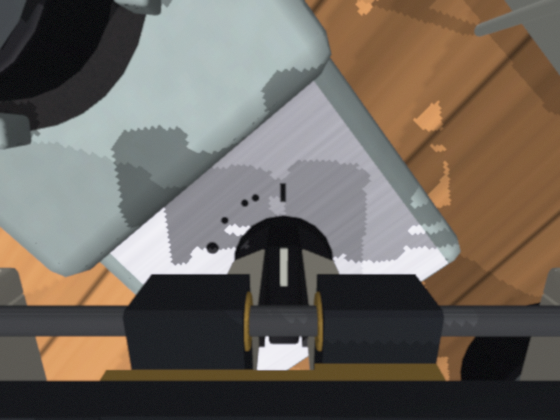

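View pics/cmp.png

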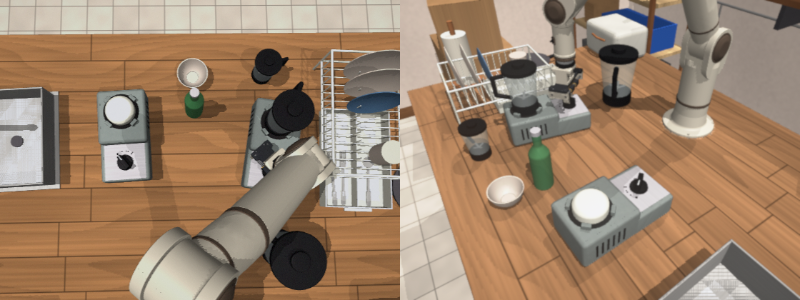

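The wrist view shows the white line (283,265) pointing straight at the printed pulse bar (283,190), with the fingers clamped on it. Next I'll check that nothing else moved.

```bash
python3 - <<'E'
from h import *
for n in("top","scene"):
    a=cv2.cvtColor(load(n+"0")['p'],7).astype(np.uint8);b=cv2.cvtColor(load(n+"4")['p'],7)
    regs={'top':{'jug':(385,105,55,60),'cover':(140,125,60,60),'bottle':(258,122,30,44),'bowl':(246,80,46,42),'dial_b':(150,208,50,40)},
    'scene':{'jug':(140,88,50,70),'cover':(235,260,65,55),'bottle':(178,175,40,90),'bowl':(120,247,56,44),'dial_b':(312,240,45,40)}}[n]
    for k,(x,y,w,h) in regs.items():
        s=8;r=cv2.matchTemplate(b[y-s:y+h+s,x-s:x+w+s],a[y:y+h,x:x+w],cv2.TM_CCOEFF_NORMED);_,v,_,l=cv2.minMaxLoc(r);print(n,k,'shift px',l[0]-s,l[1]-s,'score',round(v,3))
E
python3 -m creep '0 0 0 0 0 0 -1; 0 0 0 0 0 0 -1; 0 0 0 0 0 0 -1; 0 0 0 0 0 0 -1; 0 0 0 0 0 0 -1; 0 0 0 0 0 0 -1' 60
python3 s.py
```

```text
top jug shift px 0 0 score 0.998
top cover shift px 0 0 score 0.994
top bottle shift px 0 0 score 0.995
top bowl shift px 0 0 score 0.999
top dial_b shift px 0 0 score 0.985
scene jug shift px 0 0 score 1.0
scene cover shift px 0 0 score 0.995
scene bottle shift px 0 0 score 0.988
scene bowl shift px 0 0 score 1.0
scene dial_b shift px 0 0 score 0.987
t: 11.37
tool_pos: [0.4255, -0.276, 0.1127]
ee_rot: [0.248, -0.661, 0.664, -0.246]
ft_force: [-2.6, -10.0, -7.6]
opening: 0.0151
t 11.3667 pos [ 0.4255 -0.276   0.1127] xyaw -139.04 ydir [-0.001 -0.006 -1.   ] F [ -2.6 -10.   -7.6] tq [-1.81  0.47  0.13] open 0.0151
j [-0.11  0.5   0.79  2.04 -0.49  0.79 -1.46]
```

Nothing has moved, and the hold is steady. Handing in.

```bash
python3 -c "
from bench import *
print(close_job())"
```

```text
the job is handed in; nothing more can be done
None
```

I turned the dial of the base carrying the jug (the right-hand one, at about x 0.426, y -0.273) clockwise past both click stops to pulse. I handed in at about 11.4 s of the 38 s, with the fingers still clamped on it at a 60 N grip setting. No verdict was reported.

- **Dial position:** the wrist turned about 76.6° from off, which puts the dial at about 1.37 rad, the end stop. In the last wrist picture the white line points straight at the printed pulse bar. The hold stayed steady over the last 0.6 s, with the fingers 15 mm apart, the width of the bar.
- **Other objects:** comparing the before and after pictures in both fixed views, the jug, cover, bottle, bowl and the other dial all shifted 0 px.
- **Small disagreement:** the side force on the wrist rose to about 10 N at the end. The tool was pulling about 3 mm off the dial axis. That is well under the 120 N wrist limit, so I left it.

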